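# Put the ski-waxing kit back into its foam inserts

### The arm

A 6-joint arm with a two-finger parallel gripper is mounted at the origin on a cart in front of the work surface, level with it; the furniture and walls round the work are solid. World frame = base frame: x ahead of the robot, y to its left, z up, the work surface at z = 0. Lengths are in m, angles in degrees, forces in N, time in s.
With the tool pointing down it reaches from about 0.375 to 0.925 m from the base axis. Payload 5.7 kg.
Tool frame: the origin (TCP) lies midway between the tips of the shut fingers; the grasp point (between the pads) lies 19 mm behind it; y points along the fingers, z is the direction in which the jaws open and shut, and the axes are right-handed (so a half turn about y gives the same grasp; the last joint's range is limited). The gripper opens to 88 mm and grips with 3 to 60 N. Pads are 20 mm wide; open, the fingers measure 115 mm over their backs; the gripper's body (75 mm by 178 mm) begins 61 mm behind the grasp point.
Start: joints at [68.749, 20.558, 86.54, -0, 72.909, -6.595], TCP at [0.152, 0.58, 0.223] pointing down, gripper open.
Joint ranges: [-170.27, 170.27], [-57.76, 135], [12.27, 136.19], [-55.21, 235.2], [11.17, 155.16], [-170.74, 170.74]. Speed limits (degrees/s): [136.94, 136.94, 180, 180, 180, 180].

### API

Orientations are given as [roll, pitch, yaw] about the fixed x, y, z axes, in that order (R = Rz(yaw) Ry(pitch) Rx(roll)).
In Python, from rig import manip gives the robot as it stands.
- The arm moves only by the shell command python3 -m inch 'ROWS' [FORCE]. ROWS is JSON, a list of rows, each an object of numbers: "fingers": the closure, from 0 (fully open) to 1 (shut); "x", "y", "z": the shift along the world's x, y, z in m; "rx", "ry", "rz": the turn, a rotation vector about the world's x, y, z in rad. In form: [{"fingers": .., "x": .., "y": .., "z": .., "rx": .., "ry": .., "rz": ..}, ...]. A call has exactly 5 rows; each row shifts and turns the commanded pose from where the row before left it; what a row does not reach is not made up. A row lasts 1/12 s, in which the tool goes at most 41.7 mm and 7.16 degrees, less where a joint would pass 70% of its speed; a pose out of reach is approached as far as the arm can. A call with a gripper value outside its range is refused whole. The fingers move at their own pace and stop on an object; FORCE is the grip in N (left out, the last holds). Time passes only in rows, so rows that do not move let the fingers close, or fill a call up. It gives the time, the measured TCP pose, the force and the opening at its end, in the units of the state.
- manip.state(): the state, without advancing time (a new reading comes with each control period).
- manip.capture(name): name is "side" or "top"; returns a dict with "pixels" (420x560x3 uint8, red, green, blue), "z_map" (420x560 float32, m along the optical axis (not along the pixel's ray), 0 where there is no reading), "camera_matrix" (3x3 intrinsics, pixels), "k1" (the pictures are not rectified: a ray, as slopes to the right and down, at radius r is drawn at 1 + k1 r^2 times it, then the intrinsics apply), "position" and "orientation" of the camera in the world. Camera axes: x right, y down, z forward; pixel columns grow to the right and rows downward; lengths in m; the calibration is good to about 2 mm. A picture is of the moment at which its call begins.
- manip.hand_in(): hands the job in, once; it reports no verdict.
Trained networks look in the newest picture that a camera, given by its name, has taken for a name from the list of things; names that differ only in an ending like _2 or _b are one class to them, and where a whole thing is asked for, a point or a joint stands for the part that bears it (a point fixed in the world has none). Each returns a list of dicts, best first, with "confidence" (0 to 1); they miss things now and then, are a little off and sometimes report something else, mostly with a low value. They report only what shows in the picture. A call takes as long as a camera call.
- manip.trace(camera, query): "mask" (420x560 bool, what is visible of it) and "xy" ([column, row] in pixels, amid what is visible of it).
The state is a dict: "t": time; "joint_pos": joint angles; "qvel": joint speeds; "effort": joint torques, N m; "ee_pos": TCP position; "orientation": TCP orientation; "force": force on the tool from outside, world axes, zero at the start; "moment": the same for the moment, N m; "opening": finger opening in m.
Only numpy, scipy, OpenCV 4.12 (cv2) and the standard library are available. Lean on these libraries where they do the work, as an engineer would, in place of code of your own. Each camera call takes 0.05 s, during which the arm holds its last target.

### The job

The ski-waxing kit lies scattered along the front of the bench, before its three dark foam case inserts: put everything back, each piece lying flat, fully down in its own cut-out and let go. The pink wax bar goes into the pink-lined cut-out and the green wax bar into the green-lined one, so that the two waxes never mix; in the large yellow-lined cut-out the flat grey scraper lies on the bottom and the cork block goes on top of it. Leave the tape measure and the yellow screwdriver where they are.

Things in the scene. Friction and masses are not known exactly. Their poses are not given: they have to be found in the camera images.
- pink_wax_center (a point): Centre of the loose pink-red wax bar, a plain block 75 x 45 x 22 mm lying flat on the bench (x along its 75 mm length, y across its 45 mm width, z up). About 70 g. It is the one near the bench's front edge, before the inserts; similar blocks at the back left of the bench and in the tool box do not count.
- green_wax_center (a point): Centre of the loose light-green wax bar, a plain block 70 x 42 x 20 mm lying flat on the bench (x along its 70 mm length, y across its 42 mm width, z up). About 60 g. It is the one near the bench's front edge, before the inserts; similar blocks at the back left of the bench and in the tool box do not count.
- scraper_center (a point): Centre of the loose flat scraper, a light grey plate 122 x 62 x 8 mm lying flat on the bench (x along its 122 mm length, y across its 62 mm width, z up); thin, so take it across the 62 mm width with the fingertips right down at the bench. 60 to 130 g.
- cork_center (a point): Centre of the loose cork block, a plain tan-brown block (much like wood) 110 x 60 x 35 mm lying flat on the bench (x along its 110 mm length, y across its 60 mm width, z up). 40 to 85 g.
- pink_insert: Fixed dark foam insert, 160 (x) x 126 (y) x 26 mm high, standing on the bench, with a cut-out lined in pink. Origin: centre of its underside. The cut-out is centred on it, open at the top: 91 mm along x, 61 mm along y, its flat floor 12 mm above the bench (14 mm deep); at its middle a finger notch of the same depth, 46 mm wide in x, widens it to 108 mm in y, so that fingers which hold the bar across its width have room.
- green_insert: Fixed dark foam insert, 160 (x) x 126 (y) x 26 mm high, standing on the bench, with a cut-out lined in green. Origin: centre of its underside. The cut-out is centred on it, open at the top: 86 mm along x, 58 mm along y, its flat floor 12 mm above the bench (14 mm deep); at its middle a finger notch of the same depth, 46 mm wide in x, widens it to 108 mm in y.
- tool_insert: Fixed dark foam insert, 160 (x) x 126 (y) x 26 mm high, standing on the bench, with a large cut-out lined in yellow for scraper and cork. Origin: centre of its underside. The cut-out is centred on it, open at the top: 138 mm along x, 78 mm along y, its flat floor 8 mm above the bench (18 mm deep); at its middle a finger notch of the same depth, 50 mm wide in x, widens it to 116 mm in y.
- tape_center (a point): Middle of the case of a loose yellow tape measure standing on the bench among the kit, 80 x 31 x 66 mm, x along its length. Not part of the kit: leave it where it is.
- driver_center (a point): Middle of a loose small screwdriver with a yellow handle, 175 x 28 x 27 mm, lying beside the inserts, x along it from handle to tip. Not part of the kit: leave it where it is.

How it is judged:
By the outcome, as a careful person would: the job done as asked, in the order asked, and still so for the second after the job is handed in, with the robot touching nothing.
It also fails if it takes over 109 s, if anything falls off the work surface, if the arm or the gripper's body presses on something with over 40 N, if the wrist force passes 120 N, or if a joint passes its speed limit or range.

## Working session

There is one attempt and no reset: what is moved stays moved. The work goes in short steps, Python scripts to look and compute and a shell command to move; the robot and the scene stay as the last step left them, time stands still between calls to the robot, and variables do not carry over. Pictures are saved under pics/ and viewed, and the job is handed in when it is done.

```bash
ls; mkdir -p pics; python3 - <<'E'
from rig import manip
import cv2,numpy as np
print(manip.state())
for n in("side","top"):
    c=manip.capture(n)
    np.savez("/tmp/%s.npz"%n,**{k:np.array(v) for k,v in c.items()})
    cv2.imwrite(f"pics/{n}0.png",c["pixels"][:,:,::-1])
    print(n,c["camera_matrix"],c["k1"],c["position"],c["orientation"])
E
```

```text
pics
{'t': 0.0, 'joint_pos': array([ 6.87497775e+01,  2.05978655e+01,  8.65992802e+01,  4.29899799e-04,
        7.29075831e+01, -6.59476172e+00]), 'qvel': array([ 0.08585284,  0.07203419,  0.06463692, -0.00809524,  0.04167057,
        0.02718439]), 'effort': array([ 6.06243630e-04, -5.15365326e+01, -2.70733219e+01,  6.74087252e-02,
        3.47979844e-02, -1.08391800e-04]), 'ee_pos': array([0.15155607, 0.57982841, 0.22180837]), 'orientation': array([-9.01039887e+01,  1.24356720e-02, -1.46555987e+01]), 'force': array([ 0.13949053, -0.0990523 ,  0.00305619]), 'moment': array([ 0.01227446, -0.00198596, -0.00869913]), 'opening': 0.08788320594935294}
side [[529.76566209   0.         281.67117553]
 [  0.         529.76566209 217.9664157 ]
 [  0.           0.           1.        ]] -0.0502718515893089 [ 0.33071623 -0.91105777  0.63995334] [-1.20755074e+02 -4.44052833e-02 -1.00831897e+01]
top [[429.33863567   0.         273.62076966]
 [  0.         429.33863567 214.05665711]
 [  0.           0.           1.        ]] -0.1332730232834127 [0.425455   0.03554836 0.97043802] [-174.77449125    1.75506625  -89.99746795]
```

View pics/top0.png

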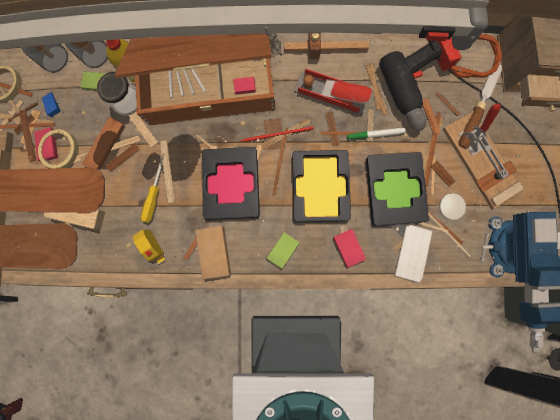

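View pics/side0.png

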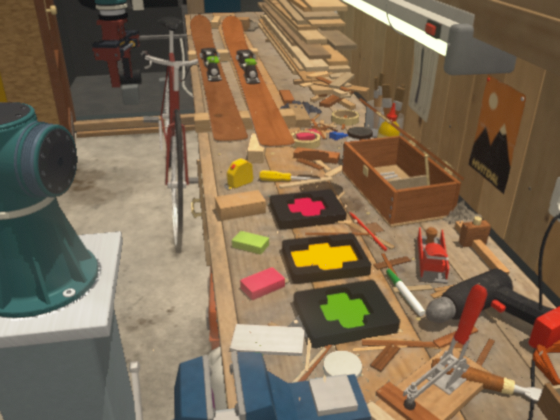

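Top view: from left to right, the cork is at (212,252), green bar (283,250), pink bar (350,247) and scraper (414,253). The inserts are pink (231,184), yellow (321,186) and green (397,188). The tape is at (148,246) and the driver at (150,200). Next I'll measure them.

```bash
cat > h.py <<'E'
import numpy as np,cv2
from rig import manip
from scipy.spatial.transform import Rotation as R
def und(c,uv):
    K=np.array(c["camera_matrix"]);p=np.asarray(uv,float).reshape(-1,1,2)
    return cv2.undistortPoints(p,K,np.array([float(c["k1"]),0,0,0])).reshape(-1,2)
def pts(c,mask):
    v,u=np.nonzero(mask);z=np.asarray(c["z_map"])[v,u];ok=z>0
    s=und(c,np.c_[u,v][ok]);z=z[ok]
    P=np.c_[s*z[:,None],z]
    return P@R.from_euler("xyz",np.asarray(c["orientation"]),degrees=True).as_matrix().T+np.asarray(c["position"])
def rays(c,uv,h):
    s=und(c,uv);d=np.c_[s,np.ones(len(s))]@R.from_euler("xyz",np.asarray(c["orientation"]),degrees=True).as_matrix().T
    p=np.asarray(c["position"]);return p+d*((h-p[2])/d[:,2])[:,None]
def rect(xy):
    (cx,cy),(w,h),a=cv2.minAreaRect((xy*1000).astype(np.float32))
    if w<h: w,h,a=h,w,a+90
    a=(a+90)%180-90
    return "c(%.1f %.1f) %.1fx%.1f ang %.1f"%(cx,cy,w,h,a)
def measure(names,cams=("top","side")):
    for n in cams:
        c=manip.capture(n); im=c["pixels"][:,:,::-1].copy()
        for q in names:
            for i,r in enumerate(manip.trace(n,q)[:2]):
                if r["confidence"]<.3: continue
                m=r["mask"];P=pts(c,m)
                if len(P)<20: print(n,q,"few");continue
                zt=np.percentile(P[:,2],90); top=P[P[:,2]>zt-.006]
                ct=max(cv2.findContours(m.astype(np.uint8),0,2)[0],key=cv2.contourArea)
                ex=rect(rays(c,ct.reshape(-1,2),zt)[:,:2]) if n=="top" else ""
                print(n,q,i,"%.2f"%r["confidence"],np.round(r["xy"]),"n",len(P),"z10/50/90 %s"%np.round(np.percentile(P[:,2],[10,50,90])*1000,1),"top",rect(top[:,:2]),"med",np.round(np.median(top[:,:2],0)*1000,1),"contour",ex)
                cv2.drawContours(im,[ct],-1,(255,0,255),1)
        yield n,im
E
python3 - <<'E'
from h import *
N="pink_wax_center green_wax_center scraper_center cork_center pink_insert green_insert tool_insert tape_center driver_center".split()
for n,im in measure(N): cv2.imwrite(f"pics/{n}1.png",im)
E
```

```text
top pink_wax_center 0 0.59 [350. 245.] n 684 z10/50/90 [19.5 21.8 24. ] top c(437.8 -103.6) 74.7x45.9 ang 24.3 med [ 436.8 -103.3] contour c(437.5 -102.5) 74.3x46.9 ang 23.5
top green_wax_center 0 0.86 [284. 249.] n 537 z10/50/90 [17.6 19.6 21.9] top c(432.7 43.9) 66.2x40.4 ang -33.7 med [432.7  44. ] contour c(432.8 43.5) 66.6x40.9 ang -33.8
top green_wax_center 1 0.47 [148. 202.] n 314 z10/50/90 [11.2 21.  25.1] top c(536.3 347.1) 76.8x20.3 ang -17.5 med [524.5 349.8] contour c(543.2 344.0) 91.8x23.3 ang -15.0
top scraper_center 0 0.77 [412. 252.] n 1460 z10/50/90 [ 5.5  7.7 10. ] top c(426.3 -249.0) 121.3x63.3 ang -13.7 med [ 425.  -248.5] contour c(426.4 -248.0) 121.6x64.3 ang -14.4
top cork_center 0 0.78 [213. 252.] n 1465 z10/50/90 [30.6 34.4 36.7] top c(428.7 200.1) 110.7x60.0 ang 9.9 med [428.  199.5] contour c(429.2 197.7) 112.8x66.4 ang 8.7
top cork_center 1 0.32 [412. 254.] n 1445 z10/50/90 [ 5.6  7.7 10. ] top c(425.7 -249.0) 120.9x63.0 ang -14.3 med [ 425.  -248.6] contour c(425.8 -248.1) 120.6x63.0 ang -14.3
top pink_insert 0 0.92 [229. 183.] n 4030 z10/50/90 [11.1 24.1
[... 2072 characters left out ...]
.6 192.2] contour 
side tool_insert 0 0.84 [323. 257.] n 3563 z10/50/90 [ 7.6 13.9 26.9] top c(574.1 -42.8) 159.9x133.2 ang 1.0 med [568.1 -66.4] contour 
side tool_insert 1 0.72 [262. 284.] n 901 z10/50/90 [ 7.5 21.8 23.8] top c(436.7 -107.0) 75.9x47.8 ang 23.7 med [ 434.5 -109.1] contour 
side tape_center 0 0.90 [237. 175.] n 626 z10/50/90 [ 7.5 34.4 60.6] top c(440.5 342.1) 52.8x34.4 ang 22.5 med [440.6 337.7] contour 
side driver_center 0 0.82 [274. 174.] n 339 z10/50/90 [ 1.9 15.1 24.6] top c(534.1 346.9) 80.9x22.5 ang -15.7 med [525.4 346.4] contour 
side driver_center 1 0.40 [262. 286.] n 975 z10/50/90 [ 4.5 21.6 23.8] top c(436.7 -106.1) 76.5x49.5 ang 23.9 med [ 435.  -108.4] contour
```

```bash
python3 - <<'E'
import cv2,numpy as np
a=cv2.imread("pics/top1.png")[140:290,130:450];cv2.imwrite("pics/top1z.png",cv2.resize(a,None,fx=2.5,fy=2.5))
E
```

```text
(no output)
```

View pics/top1z.png

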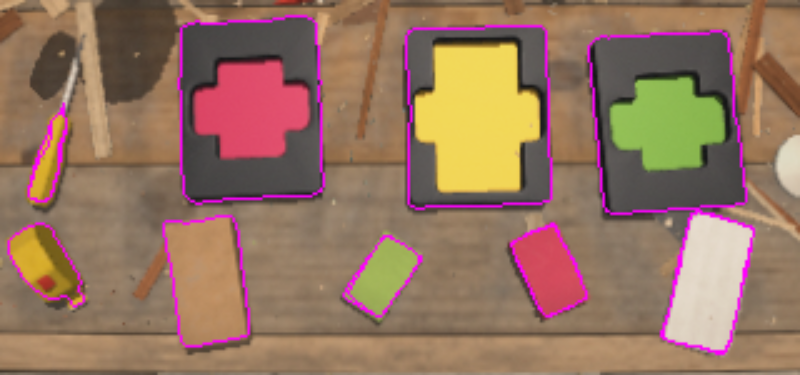

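Both cameras agree to within about 3 mm, and the heights match the stated sizes. For a downward tool, yaw equals the angle of the object's long axis. I'll fetch the scraper first.

```bash
python3 -m inch '[{"fingers":0,"x":0.04,"y":-0.01,"z":0,"rx":0,"ry":0,"rz":0},{"fingers":0,"x":0.04,"y":-0.01,"z":0,"rx":0,"ry":0,"rz":0},{"fingers":0,"x":0.04,"y":-0.01,"z":0,"rx":0,"ry":0,"rz":0},{"fingers":0,"x":0.04,"y":-0.01,"z":0,"rx":0,"ry":0,"rz":0},{"fingers":0,"x":0.04,"y":-0.01,"z":0,"rx":0,"ry":0,"rz":0}]' 20
```

```text
t: 1.52
ee_pos: [0.3535, 0.5298, 0.2228]
orientation: [-90.0, -0.0, -14.6]
force: [0.7, 1.2, 0.0]
opening: 0.0877
```

```bash
python3 -m inch '[{"fingers":0,"x":0.03,"y":-0.02},{"fingers":0,"x":0.03,"y":-0.03},{"fingers":0,"y":-0.04},{"fingers":0,"y":-0.04},{"fingers":0,"y":-0.04}]'
```

```text
$[0]: bad value
```

```bash
python3 -m inch '[{"fingers":0,"x":0.03,"y":-0.02,"z":0,"rx":0,"ry":0,"rz":0},{"fingers":0,"x":0.03,"y":-0.025,"z":0,"rx":0,"ry":0,"rz":0},{"fingers":0,"x":0.013,"y":-0.038,"z":0,"rx":0,"ry":0,"rz":0},{"fingers":0,"x":0,"y":-0.04,"z":0,"rx":0,"ry":0,"rz":0},{"fingers":0,"x":0,"y":-0.04,"z":0,"rx":0,"ry":0,"rz":0}]'
python3 -m inch '[{"fingers":0,"x":0,"y":-0.04,"z":0,"rx":0,"ry":0,"rz":0},{"fingers":0,"x":0,"y":-0.04,"z":0,"rx":0,"ry":0,"rz":0},{"fingers":0,"x":0,"y":-0.04,"z":0,"rx":0,"ry":0,"rz":0},{"fingers":0,"x":0,"y":-0.04,"z":0,"rx":0,"ry":0,"rz":0},{"fingers":0,"x":0,"y":-0.04,"z":0,"rx":0,"ry":0,"rz":0}]'
python3 -m inch '[{"fingers":0,"x":0,"y":-0.04,"z":0,"rx":0,"ry":0,"rz":0},{"fingers":0,"x":0,"y":-0.04,"z":0,"rx":0,"ry":0,"rz":0},{"fingers":0,"x":0,"y":-0.04,"z":0,"rx":0,"ry":0,"rz":0},{"fingers":0,"x":0,"y":-0.04,"z":0,"rx":0,"ry":0,"rz":0},{"fingers":0,"x":0,"y":-0.04,"z":0,"rx":0,"ry":0,"rz":0}]'
python3 -m inch '[{"fingers":0,"x":0,"y":-0.04,"z":0,"rx":0,"ry":0,"rz":0},{"fingers":0,"x":0,"y":-0.04,"z":0,"rx":0,"ry":0,"rz":0},{"fingers":0,"x":0,"y":-0.04,"z":0,"rx":0,"ry":0,"rz":0},{"fingers":0,"x":0,"y":-0.04,"z":0,"rx":0,"ry":0,"rz":0},{"fingers":0,"x":0,"y":-0.04,"z":0,"rx":0,"ry":0,"rz":0}]'
```

```text
t: 1.93
ee_pos: [0.4259, 0.3658, 0.2223]
orientation: [-90.0, -0.0, -14.7]
force: [1.6, -0.4, -0.7]
opening: 0.0877
t: 2.35
ee_pos: [0.4245, 0.1657, 0.2228]
orientation: [-90.0, -0.0, -14.6]
force: [1.3, -0.6, -0.7]
opening: 0.0878
t: 2.77
ee_pos: [0.4245, -0.0344, 0.223]
orientation: [-90.0, -0.1, -14.6]
force: [0.9, 0.2, -0.3]
opening: 0.0879
t: 3.18
ee_pos: [0.4244, -0.2347, 0.2229]
orientation: [-90.0, -0.0, -14.7]
force: [0.1, -0.9, -0.0]
opening: 0.0881
```

```bash
python3 -m inch '[{"fingers":0,"x":0.002,"y":-0.014,"z":-0.02,"rx":0,"ry":0,"rz":0.007},{"fingers":0,"x":0,"y":0,"z":-0.04,"rx":0,"ry":0,"rz":0},{"fingers":0,"x":0,"y":0,"z":-0.04,"rx":0,"ry":0,"rz":0},{"fingers":0,"x":0,"y":0,"z":-0.04,"rx":0,"ry":0,"rz":0},{"fingers":0,"x":0,"y":0,"z":-0.03,"rx":0,"ry":0,"rz":0}]'
python3 -m inch '[{"fingers":0,"x":0,"y":0,"z":-0.02,"rx":0,"ry":0,"rz":0},{"fingers":0,"x":0,"y":0,"z":-0.01,"rx":0,"ry":0,"rz":0},{"fingers":0,"x":0,"y":0,"z":-0.005,"rx":0,"ry":0,"rz":0},{"fingers":0,"x":0,"y":0,"z":-0.005,"rx":0,"ry":0,"rz":0},{"fingers":0,"x":0,"y":0,"z":0,"rx":0,"ry":0,"rz":0}]'
python3 - <<'E'
from h import *
for n in("top","side"):
    c=manip.capture(n); cv2.imwrite(f"pics/{n}2.png",c["pixels"][:,:,::-1])
print(manip.state()['ee_pos'])
E
```

```text
t: 3.6
ee_pos: [0.4259, -0.2462, 0.0503]
orientation: [-90.0, 0.1, -14.3]
force: [0.1, -0.3, -0.1]
opening: 0.0876
t: 4.02
ee_pos: [0.4273, -0.2469, 0.0129]
orientation: [-90.0, -0.0, -14.3]
force: [-0.5, 0.8, -0.6]
opening: 0.088
[ 0.42763571 -0.24713032  0.01364189]
```

View pics/side2.png

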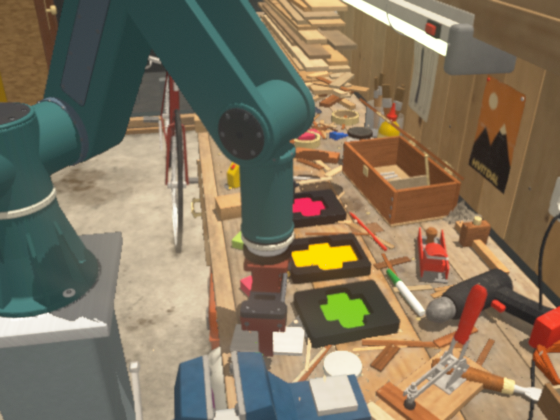

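View pics/top2.png

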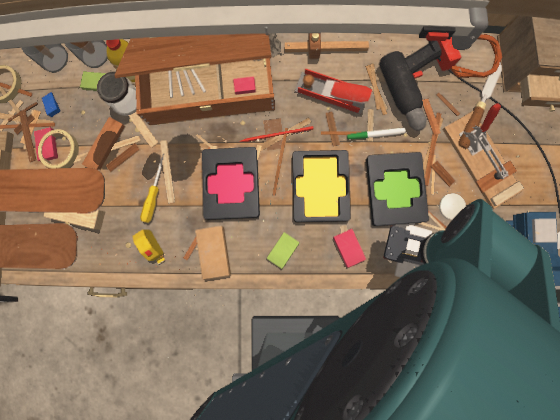

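The side view shows the fingers straddling the scraper at about (265,340), clear of the insert. Going down to the bench and closing.

```bash
python3 -m inch '[{"fingers":0,"x":-0.001,"y":-0.001,"z":-0.005,"rx":0,"ry":0,"rz":0},{"fingers":0,"x":0,"y":0,"z":-0.004,"rx":0,"ry":0,"rz":0},{"fingers":0,"x":0,"y":0,"z":-0.002,"rx":0,"ry":0,"rz":0},{"fingers":0,"x":0,"y":0,"z":0,"rx":0,"ry":0,"rz":0},{"fingers":0,"x":0,"y":0,"z":0,"rx":0,"ry":0,"rz":0}]' 25
```

```text
t: 4.53
ee_pos: [0.4257, -0.2475, 0.0015]
orientation: [-90.0, 0.0, -14.3]
force: [-0.4, 0.2, 0.2]
opening: 0.0882
```

```bash
python3 -m inch '[{"fingers":0.5,"x":0,"y":0,"z":0,"rx":0,"ry":0,"rz":0},{"fingers":0.5,"x":0,"y":0,"z":0,"rx":0,"ry":0,"rz":0},{"fingers":0.5,"x":0,"y":0,"z":0,"rx":0,"ry":0,"rz":0},{"fingers":0.5,"x":0,"y":0,"z":0,"rx":0,"ry":0,"rz":0},{"fingers":0.5,"x":0,"y":0,"z":0,"rx":0,"ry":0,"rz":0}]' 25
python3 -m inch '[{"fingers":0.5,"x":0,"y":0,"z":0,"rx":0,"ry":0,"rz":0},{"fingers":0.5,"x":0,"y":0,"z":0,"rx":0,"ry":0,"rz":0},{"fingers":0.5,"x":0,"y":0,"z":0,"rx":0,"ry":0,"rz":0},{"fingers":0.5,"x":0,"y":0,"z":0,"rx":0,"ry":0,"rz":0},{"fingers":0.5,"x":0,"y":0,"z":0,"rx":0,"ry":0,"rz":0}]' 25
```

```text
t: 4.95
ee_pos: [0.4259, -0.2477, 0.0017]
orientation: [-90.0, -0.0, -14.2]
force: [0.2, 0.5, 0.8]
opening: 0.0612
t: 5.37
ee_pos: [0.4259, -0.2476, 0.0017]
orientation: [-90.0, -0.0, -14.3]
force: [-0.0, -1.5, 1.1]
opening: 0.0616
```

```bash
python3 -m inch '[{"fingers":0.5,"x":0,"y":0,"z":0.01,"rx":0,"ry":0,"rz":0},{"fingers":0.5,"x":0,"y":0,"z":0.02,"rx":0,"ry":0,"rz":0},{"fingers":0.5,"x":0,"y":0,"z":0.03,"rx":0,"ry":0,"rz":0},{"fingers":0.5,"x":0,"y":0,"z":0.03,"rx":0,"ry":0,"rz":0},{"fingers":0.5,"x":0,"y":0,"z":0.01,"rx":0,"ry":0,"rz":0}]'
python3 -m inch '[{"fingers":0.5,"x":0.01,"y":0.015,"z":0,"rx":0,"ry":0,"rz":0.05},{"fingers":0.5,"x":0.02,"y":0.03,"z":0,"rx":0,"ry":0,"rz":0.05},{"fingers":0.5,"x":0.025,"y":0.032,"z":0,"rx":0,"ry":0,"rz":0.05},{"fingers":0.5,"x":0.025,"y":0.032,"z":0,"rx":0,"ry":0,"rz":0.05},{"fingers":0.5,"x":0.025,"y":0.032,"z":0,"rx":0,"ry":0,"rz":0.065}]'
python3 -m inch '[{"fingers":0.5,"x":0.02,"y":0.03,"z":0,"rx":0,"ry":0,"rz":0},{"fingers":0.5,"x":0.015,"y":0.02,"z":0,"rx":0,"ry":0,"rz":0},{"fingers":0.5,"x":0.009,"y":0.015,"z":0,"rx":0,"ry":0,"rz":0},{"fingers":0.5,"x":0,"y":0,"z":0,"rx":0,"ry":0,"rz":0},{"fingers":0.5,"x":0,"y":0,"z":0,"rx":0,"ry":0,"rz":0}]'
python3 - <<'E'
from h import *
for n in("top","side"):
    c=manip.capture(n); cv2.imwrite(f"pics/{n}3.png",c["pixels"][:,:,::-1])
print(manip.state()['ee_pos'])
E
```

```text
t: 5.78
ee_pos: [0.4273, -0.2486, 0.1054]
orientation: [-90.1, -0.3, -14.2]
force: [-0.0, -0.6, -1.1]
opening: 0.0617
t: 6.2
ee_pos: [0.5311, -0.1049, 0.1016]
orientation: [-90.0, 0.0, 1.0]
force: [0.0, -0.9, 0.2]
opening: 0.0613
t: 6.62
ee_pos: [0.5744, -0.0408, 0.1012]
orientation: [-90.0, 0.1, 1.1]
force: [-0.1, -0.5, -0.8]
opening: 0.0615
[ 0.57367759 -0.04212739  0.10126326]
```

View pics/side3.png

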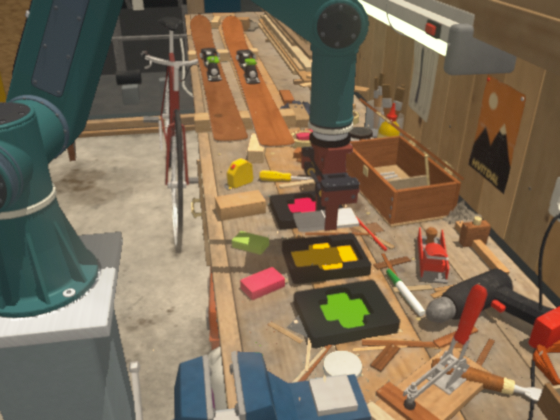

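View pics/top3.png

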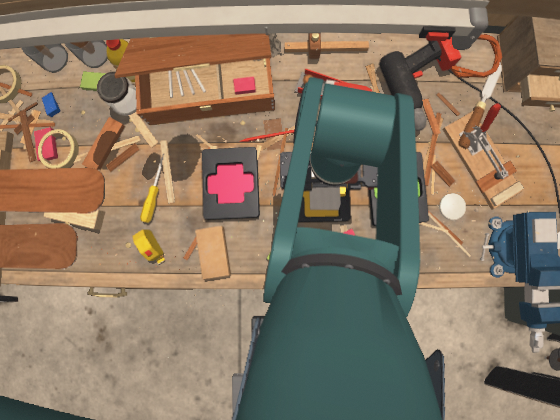

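The scraper is held above the yellow cut-out, seen at (330,220) in the side view. Checking its tilt and position.

```bash
python3 - <<'E'
from h import *
for n in("side","top"):
    c=manip.capture(n)
    P=pts(c,np.ones((420,560),bool)); 
    if 1:
        px=c["pixels"][np.asarray(c["z_map"])>0].astype(int)
        s=(abs(P[:,0]-.574)<.09)&(abs(P[:,1]+.042)<.06)&(P[:,2]>.085)&(P[:,2]<.125)&(px.max(1)-px.min(1)<40)&(px.mean(1)>110)
        Q=P[s]; print(n,len(Q),Q.min(0),Q.max(0)); 
        for a in np.arange(.5,.66,.02):
            q=Q[(Q[:,0]>=a)&(Q[:,0]<a+.02)]
            if len(q)>5: print(round(a,2),len(q),np.round(np.median(q,0),4),np.round(np.percentile(q[:,1],[2,98]),4))
    im=c["pixels"][:,:,::-1]
    r=im[130:280,230:400]; cv2.imwrite(f"pics/{n}3z.png",cv2.resize(r,None,fx=4,fy=4))
E
```

```text
side 832 [ 0.51197475 -0.08334119  0.09966518] [ 0.63181573 -0.01152567  0.11738724]
0.5 67 [ 0.5166 -0.0554  0.108 ] [-0.0756 -0.022 ]
0.52 181 [ 0.5298 -0.0545  0.1081] [-0.0775 -0.0212]
0.54 182 [ 0.5498 -0.0532  0.1079] [-0.0763 -0.022 ]
0.56 71 [ 0.5649 -0.0345  0.1082] [-0.0734 -0.0146]
0.58 58 [ 0.5955 -0.0686  0.1077] [-0.082 -0.042]
0.6 177 [ 0.6108 -0.0513  0.1075] [-0.0749 -0.0131]
0.62 96 [ 0.6254 -0.0489  0.1079] [-0.0744 -0.018 ]
top 647 [ 0.51405609 -0.07257098  0.10190809] [ 0.59428567 -0.01338532  0.11219167]
0.5 86 [ 0.5164 -0.0417  0.1074] [-0.0687 -0.0136]
0.52 297 [ 0.5303 -0.0422  0.1074] [-0.0722 -0.0136]
0.54 248 [ 0.549  -0.0441  0.1072] [-0.0706 -0.0155]
0.58 16 [ 0.5839 -0.0182  0.1074] [-0.0217 -0.0161]
```

View pics/side3z.png

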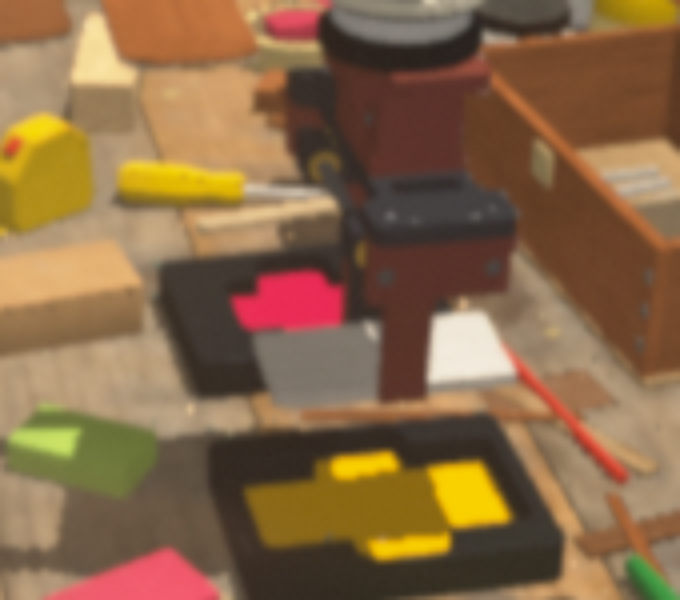

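Level and centred to about 2 mm. Lowering it.

```bash
python3 -m inch '[{"fingers":0.5,"x":0.001,"y":0,"z":-0.02,"rx":0,"ry":0,"rz":0},{"fingers":0.5,"x":0,"y":0,"z":-0.02,"rx":0,"ry":0,"rz":0},{"fingers":0.5,"x":0,"y":0,"z":-0.02,"rx":0,"ry":0,"rz":0},{"fingers":0.5,"x":0,"y":0,"z":-0.01,"rx":0,"ry":0,"rz":0},{"fingers":0.5,"x":0,"y":0,"z":0,"rx":0,"ry":0,"rz":0}]'
python3 -m inch '[{"fingers":0.5,"x":0,"y":0,"z":-0.008,"rx":0,"ry":0,"rz":0},{"fingers":0.5,"x":0,"y":0,"z":-0.006,"rx":0,"ry":0,"rz":0},{"fingers":0.5,"x":0,"y":0,"z":-0.003,"rx":0,"ry":0,"rz":0},{"fingers":0.5,"x":0,"y":0,"z":0,"rx":0,"ry":0,"rz":0},{"fingers":0.5,"x":0,"y":0,"z":0,"rx":0,"ry":0,"rz":0}]'
```

```text
t: 7.23
ee_pos: [0.5735, -0.0421, 0.0296]
orientation: [-90.0, 0.3, 0.9]
force: [0.1, 0.3, -1.9]
opening: 0.0618
t: 7.65
ee_pos: [0.576, -0.0416, 0.0149]
orientation: [-90.0, -0.0, 0.9]
force: [-0.7, -0.1, -1.3]
opening: 0.0614
```

```bash
python3 -m inch '[{"fingers":0.5,"x":-0.001,"y":0,"z":-0.002,"rx":0,"ry":0,"rz":0},{"fingers":0.5,"x":0,"y":0,"z":-0.002,"rx":0,"ry":0,"rz":0},{"fingers":0.5,"x":0,"y":0,"z":-0.001,"rx":0,"ry":0,"rz":0},{"fingers":0.5,"x":0,"y":0,"z":0,"rx":0,"ry":0,"rz":0},{"fingers":0.5,"x":0,"y":0,"z":0,"rx":0,"ry":0,"rz":0}]'
```

```text
t: 8.07
ee_pos: [0.5749, -0.0415, 0.0097]
orientation: [-90.0, -0.0, 0.9]
force: [-0.3, 0.5, -0.2]
opening: 0.0616
```

```bash
python3 -m inch '[{"fingers":0.2,"x":0,"y":0,"z":0,"rx":0,"ry":0,"rz":0},{"fingers":0.2,"x":0,"y":0,"z":0,"rx":0,"ry":0,"rz":0},{"fingers":0.2,"x":0,"y":0,"z":0,"rx":0,"ry":0,"rz":0},{"fingers":0.2,"x":0,"y":0,"z":0,"rx":0,"ry":0,"rz":0},{"fingers":0.2,"x":0,"y":0,"z":0,"rx":0,"ry":0,"rz":0}]'
```

```text
t: 8.48
ee_pos: [0.5749, -0.0416, 0.0096]
orientation: [-90.0, -0.0, 0.9]
force: [-0.5, -0.4, -0.3]
opening: 0.0702
```

```bash
python3 -m inch '[{"fingers":0.2,"x":0,"y":0,"z":0.01,"rx":0,"ry":0,"rz":0},{"fingers":0.2,"x":0,"y":0,"z":0.02,"rx":0,"ry":0,"rz":0},{"fingers":0.2,"x":0,"y":0,"z":0.03,"rx":0,"ry":0,"rz":0},{"fingers":0,"x":0,"y":0,"z":0.03,"rx":0,"ry":0,"rz":0},{"fingers":0,"x":-0.01,"y":0.015,"z":0.02,"rx":0,"ry":0,"rz":0}]'
python3 -m inch '[{"fingers":0,"x":-0.02,"y":0.033,"z":0,"rx":0,"ry":0,"rz":0.05},{"fingers":0,"x":-0.02,"y":0.033,"z":0,"rx":0,"ry":0,"rz":0.05},{"fingers":0,"x":-0.02,"y":0.033,"z":0,"rx":0,"ry":0,"rz":0.05},{"fingers":0,"x":-0.02,"y":0.033,"z":0,"rx":0,"ry":0,"rz":0},{"fingers":0,"x":-0.02,"y":0.033,"z":0,"rx":0,"ry":0,"rz":0}]'
python3 -m inch '[{"fingers":0,"x":-0.02,"y":0.033,"z":0,"rx":0,"ry":0,"rz":0},{"fingers":0,"x":-0.01,"y":0.02,"z":0,"rx":0,"ry":0,"rz":0},{"fingers":0,"x":-0.0065,"y":0.0075,"z":0,"rx":0,"ry":0,"rz":0},{"fingers":0,"x":0,"y":0,"z":0,"rx":0,"ry":0,"rz":0},{"fingers":0,"x":0,"y":0,"z":0,"rx":0,"ry":0,"rz":0}]'
python3 - <<'E'
from h import *
for n,im in measure(["scraper_center","cork_center"]): cv2.imwrite(f"pics/{n}4.png",im)
E
```

```text
t: 8.9
ee_pos: [0.5682, -0.0286, 0.1232]
orientation: [-90.1, -0.3, 0.9]
force: [1.5, 0.1, 0.2]
opening: 0.0801
t: 9.32
ee_pos: [0.4638, 0.1397, 0.1205]
orientation: [-90.0, -0.1, 9.5]
force: [0.4, 1.1, 0.6]
opening: 0.0876
t: 9.73
ee_pos: [0.4288, 0.1987, 0.1201]
orientation: [-90.0, -0.1, 9.6]
force: [0.1, -0.2, -0.4]
opening: 0.0882
top cork_center 0 0.91 [219. 273.] n 351 z10/50/90 [31.5 34.7 37.4] top c(431.5 178.2) 108.0x87.3 ang 10.4 med [391.  189.8] contour c(388.9 187.3) 55.9x28.1 ang -79.7
side scraper_center 0 0.67 [325. 256.] n 1007 z10/50/90 [14.7 16.6 18.2] top c(572.8 -49.3) 119.5x80.2 ang -0.2 med [572.1 -43.9] contour 
side scraper_center 1 0.39 [343. 314.] n 5365 z10/50/90 [10.6 24.2 27.3] top c(568.8 -216.2) 161.2x128.9 ang 3.8 med [ 559.4 -226.3] contour 
side cork_center 0 0.67 [239. 206.] n 1128 z10/50/90 [ 8.7 32.9 36.8] top c(425.8 196.9) 109.3x64.9 ang 9.4 med [425.4 192. ] contour 
side cork_center 1 0.45 [252. 244.] n 628 z10/50/90 [ 4.6 19.2 21.6] top c(430.4 41.9) 73.1x47.8 ang -38.8 med [431.5  38.9] contour
```

View pics/top4.png

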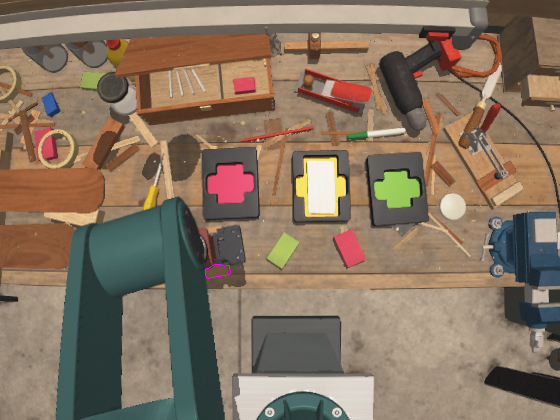

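View pics/side4.png

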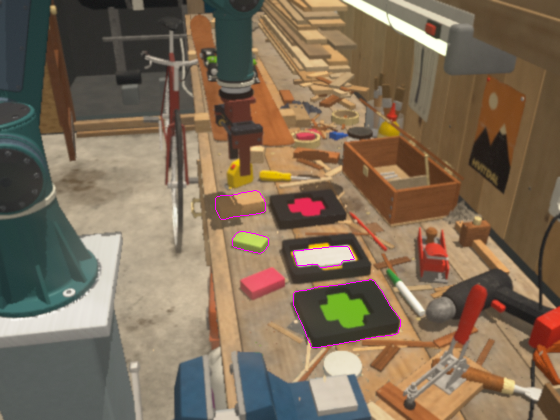

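The scraper lies flat on the yellow floor (top surface z = 16.6 mm, expected 16), at (321,187) in the top view. Now the cork.

```bash
python3 -m inch '[{"fingers":0,"x":0,"y":0,"z":-0.02,"rx":0,"ry":0,"rz":0},{"fingers":0,"x":0,"y":0,"z":-0.03,"rx":0,"ry":0,"rz":0},{"fingers":0,"x":0,"y":0,"z":-0.03,"rx":0,"ry":0,"rz":0},{"fingers":0,"x":0,"y":0,"z":-0.02,"rx":0,"ry":0,"rz":0},{"fingers":0,"x":0,"y":0,"z":-0.008,"rx":0,"ry":0,"rz":0}]'
python3 -m inch '[{"fingers":0.5,"x":0,"y":0,"z":0,"rx":0,"ry":0,"rz":0},{"fingers":0.5,"x":0,"y":0,"z":0,"rx":0,"ry":0,"rz":0},{"fingers":0.5,"x":0,"y":0,"z":0,"rx":0,"ry":0,"rz":0},{"fingers":0.5,"x":0,"y":0,"z":0,"rx":0,"ry":0,"rz":0},{"fingers":0.5,"x":0,"y":0,"z":0,"rx":0,"ry":0,"rz":0}]' 20
python3 -m inch '[{"fingers":0.5,"x":0,"y":0,"z":0,"rx":0,"ry":0,"rz":0},{"fingers":0.5,"x":0,"y":0,"z":0,"rx":0,"ry":0,"rz":0},{"fingers":0.5,"x":0,"y":0,"z":0,"rx":0,"ry":0,"rz":0},{"fingers":0.5,"x":0,"y":0,"z":0,"rx":0,"ry":0,"rz":0},{"fingers":0.5,"x":0,"y":0,"z":0,"rx":0,"ry":0,"rz":0}]' 20
```

```text
t: 10.45
ee_pos: [0.4269, 0.1979, 0.0092]
orientation: [-90.0, 0.2, 9.5]
force: [-0.3, 0.4, 0.4]
opening: 0.0878
t: 10.87
ee_pos: [0.4293, 0.1993, 0.0128]
orientation: [-90.0, -0.1, 9.5]
force: [-0.0, -0.9, 5.0]
opening: 0.0602
t: 11.28
ee_pos: [0.4294, 0.1993, 0.0128]
orientation: [-90.0, -0.1, 9.5]
force: [-0.1, -0.9, 7.2]
opening: 0.0599
```

```bash
python3 -m inch '[{"fingers":0.5,"x":0,"y":0,"z":0.01,"rx":0,"ry":0,"rz":0},{"fingers":0.5,"x":0,"y":0,"z":0.02,"rx":0,"ry":0,"rz":0},{"fingers":0.5,"x":0,"y":0,"z":0.03,"rx":0,"ry":0,"rz":0},{"fingers":0.5,"x":0,"y":0,"z":0.03,"rx":0,"ry":0,"rz":0},{"fingers":0.5,"x":0.01,"y":-0.01,"z":0.01,"rx":0,"ry":0,"rz":0}]'
python3 -m inch '[{"fingers":0.5,"x":0.02,"y":-0.033,"z":0,"rx":0,"ry":0,"rz":-0.05},{"fingers":0.5,"x":0.02,"y":-0.033,"z":0,"rx":0,"ry":0,"rz":-0.05},{"fingers":0.5,"x":0.02,"y":-0.033,"z":0,"rx":0,"ry":0,"rz":-0.05},{"fingers":0.5,"x":0.02,"y":-0.033,"z":0,"rx":0,"ry":0,"rz":0},{"fingers":0.5,"x":0.02,"y":-0.033,"z":0,"rx":0,"ry":0,"rz":0}]'
python3 -m inch '[{"fingers":0.5,"x":0.02,"y":-0.033,"z":0,"rx":0,"ry":0,"rz":0},{"fingers":0.5,"x":0.01,"y":-0.02,"z":0,"rx":0,"ry":0,"rz":0},{"fingers":0.5,"x":0.0055,"y":-0.013,"z":0,"rx":0,"ry":0,"rz":0},{"fingers":0.5,"x":0,"y":0,"z":0,"rx":0,"ry":0,"rz":0},{"fingers":0.5,"x":0,"y":0,"z":0,"rx":0,"ry":0,"rz":0}]'
python3 - <<'E'
from h import *
print(manip.state()['ee_pos'])
for n in("side","top"):
    c=manip.capture(n)
    P=pts(c,np.ones((420,560),bool)); 
    px=c["pixels"][np.asarray(c["z_map"])>0].astype(int)
    s=(abs(P[:,0]-.574)<.09)&(abs(P[:,1]+.042)<.06)&(P[:,2]>.127)&(P[:,2]<.15)&(px[:,0]-px[:,2]>30)&(px[:,1]>80)
    Q=P[s]; print(n,len(Q)); 
    if len(Q)<30: continue
    print(np.percentile(Q,[1,50,99],axis=0).round(4))
    for a in np.arange(.5,.66,.02):
        q=Q[(Q[:,0]>=a)&(Q[:,0]<a+.02)]
        if len(q)>5: print(round(a,2),len(q),np.round(np.median(q,0),4),np.round(np.percentile(q[:,1],[2,98]),4))
    r=c["pixels"][130:280,230:400,::-1]; cv2.imwrite(f"pics/{n}5z.png",cv2.resize(r,None,fx=4,fy=4))
E
```

```text
t: 11.7
ee_pos: [0.4383, 0.1903, 0.1153]
orientation: [-89.9, -0.2, 9.6]
force: [1.2, 0.2, -0.3]
opening: 0.0601
t: 12.12
ee_pos: [0.5389, 0.0223, 0.1123]
orientation: [-90.0, -0.0, 0.9]
force: [1.1, 1.6, -0.1]
opening: 0.0599
t: 12.53
ee_pos: [0.573, -0.0418, 0.1116]
orientation: [-90.0, 0.1, 0.9]
force: [-1.1, 0.4, 0.1]
opening: 0.0598
[ 0.57304986 -0.04179108  0.11155254]
side 730
[[ 0.5157 -0.076   0.1274]
 [ 0.5543 -0.0542  0.1341]
 [ 0.624  -0.0203  0.1364]]
0.5 56 [ 0.5166 -0.0523  0.1333] [-0.0759 -0.0226]
0.52 179 [ 0.5298 -0.0532  0.1343] [-0.0754 -0.0213]
0.54 175 [ 0.5497 -0.054   0.1343] [-0.0757 -0.0202]
0.56 52 [ 0.5639 -0.0383  0.1345] [-0.0716 -0.0221]
0.58 64 [ 0.5954 -0.0684  0.1336] [-0.0796 -0.038 ]
0.6 164 [ 0.6105 -0.0544  0.134 ] [-0.0741 -0.0222]
0.62 40 [ 0.6227 -0.0549  0.1337] [-0.0733 -0.023 ]
top 595
[[ 0.5155 -0.0707  0.1297]
 [ 0.5353 -0.0414  0.1336]
 [ 0.5752 -0.0122  0.1369]]
0.5 77 [ 0.5176 -0.0396  0.134 ] [-0.0687 -0.0139]
0.52 302 [ 0.5311 -0.0415  0.1336] [-0.0692 -0.0122]
0.54 207 [ 0.5472 -0.0419  0.1334] [-0.0697 -0.0143]
0.56 6 [ 0.5761 -0.0175  0.1342] [-0.0202 -0.0164]
```

View pics/side5z.png

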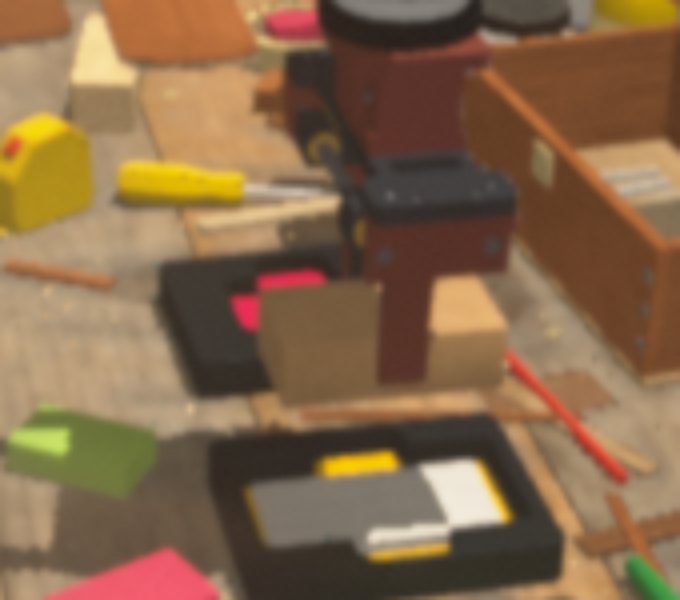

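The cork is level and about 3 mm short in x, so I'll correct that and lower it.

```bash
python3 -m inch '[{"fingers":0.5,"x":0.003,"y":0,"z":-0.02,"rx":0,"ry":0,"rz":0},{"fingers":0.5,"x":0,"y":0,"z":-0.025,"rx":0,"ry":0,"rz":0},{"fingers":0.5,"x":0,"y":0,"z":-0.015,"rx":0,"ry":0,"rz":0},{"fingers":0.5,"x":0,"y":0,"z":-0.01,"rx":0,"ry":0,"rz":0},{"fingers":0.5,"x":0,"y":0,"z":0,"rx":0,"ry":0,"rz":0}]'
python3 -m inch '[{"fingers":0.5,"x":0,"y":0,"z":-0.004,"rx":0,"ry":0,"rz":0},{"fingers":0.5,"x":0,"y":0,"z":-0.003,"rx":0,"ry":0,"rz":0},{"fingers":0.5,"x":0,"y":0,"z":-0.002,"rx":0,"ry":0,"rz":0},{"fingers":0.5,"x":0,"y":0,"z":0,"rx":0,"ry":0,"rz":0},{"fingers":0.5,"x":0,"y":0,"z":0,"rx":0,"ry":0,"rz":0}]'
```

```text
t: 13.05
ee_pos: [0.5744, -0.0403, 0.0397]
orientation: [-89.9, 0.3, 1.0]
force: [0.1, 0.0, -0.1]
opening: 0.0598
t: 13.47
ee_pos: [0.5771, -0.0421, 0.0331]
orientation: [-90.0, -0.0, 0.9]
force: [-0.2, 0.1, -0.7]
opening: 0.0598
```

```bash
python3 -m inch '[{"fingers":0.5,"x":0,"y":0,"z":-0.002,"rx":0,"ry":0,"rz":0},{"fingers":0.5,"x":0,"y":0,"z":-0.001,"rx":0,"ry":0,"rz":0},{"fingers":0.5,"x":0,"y":0,"z":-0.001,"rx":0,"ry":0,"rz":0},{"fingers":0.5,"x":0,"y":0,"z":0,"rx":0,"ry":0,"rz":0},{"fingers":0.5,"x":0,"y":0,"z":0,"rx":0,"ry":0,"rz":0}]'
```

```text
t: 13.88
ee_pos: [0.5769, -0.0422, 0.0288]
orientation: [-90.0, -0.0, 0.9]
force: [-0.9, -0.2, 3.0]
opening: 0.0597
```

```bash
python3 -m inch '[{"fingers":0.2,"x":0,"y":0,"z":0,"rx":0,"ry":0,"rz":0},{"fingers":0.2,"x":0,"y":0,"z":0,"rx":0,"ry":0,"rz":0},{"fingers":0.2,"x":0,"y":0,"z":0,"rx":0,"ry":0,"rz":0},{"fingers":0.2,"x":0,"y":0,"z":0,"rx":0,"ry":0,"rz":0},{"fingers":0.2,"x":0,"y":0,"z":0,"rx":0,"ry":0,"rz":0}]'
```

```text
t: 14.3
ee_pos: [0.5768, -0.0421, 0.0286]
orientation: [-90.0, 0.0, 0.9]
force: [-0.5, -0.0, 0.4]
opening: 0.0701
```

Contact was felt and the cork is released. Next is the pink bar at (0.437, -0.104), yaw 24°.

```bash
python3 -m inch '[{"fingers":0.2,"x":0,"y":0,"z":0.01,"rx":0,"ry":0,"rz":0},{"fingers":0.2,"x":0,"y":0,"z":0.02,"rx":0,"ry":0,"rz":0},{"fingers":0.2,"x":0,"y":0,"z":0.03,"rx":0,"ry":0,"rz":0},{"fingers":0.1,"x":0,"y":0,"z":0.03,"rx":0,"ry":0,"rz":0},{"fingers":0.1,"x":-0.01,"y":-0.005,"z":0.01,"rx":0,"ry":0,"rz":0}]'
python3 -m inch '[{"fingers":0.1,"x":-0.025,"y":-0.011,"z":0,"rx":0,"ry":0,"rz":0.08},{"fingers":0.1,"x":-0.025,"y":-0.011,"z":0,"rx":0,"ry":0,"rz":0.08},{"fingers":0.1,"x":-0.025,"y":-0.011,"z":0,"rx":0,"ry":0,"rz":0.08},{"fingers":0.1,"x":-0.025,"y":-0.011,"z":0,"rx":0,"ry":0,"rz":0.08},{"fingers":0.1,"x":-0.02,"y":-0.008,"z":0,"rx":0,"ry":0,"rz":0.083}]'
python3 -m inch '[{"fingers":0.1,"x":-0.01,"y":-0.005,"z":-0.02,"rx":0,"ry":0,"rz":0},{"fingers":0.1,"x":0,"y":0,"z":-0.02,"rx":0,"ry":0,"rz":0},{"fingers":0.1,"x":0,"y":0,"z":-0.02,"rx":0,"ry":0,"rz":0},{"fingers":0.1,"x":0,"y":0,"z":-0.01,"rx":0,"ry":0,"rz":0},{"fingers":0.1,"x":0,"y":0,"z":0,"rx":0,"ry":0,"rz":0}]'
python3 - <<'E'
from h import *
print(manip.state()['ee_pos'])
for n,im in measure(["pink_wax_center"]): cv2.imwrite(f"pics/{n}6.png",im)
E
```

```text
t: 14.72
ee_pos: [0.5709, -0.0473, 0.1334]
orientation: [-90.1, -0.5, 1.0]
force: [0.8, 0.0, 0.6]
opening: 0.0781
t: 15.13
ee_pos: [0.4438, -0.0993, 0.1285]
orientation: [-90.0, 0.1, 24.3]
force: [0.2, 0.5, 0.6]
opening: 0.079
t: 15.55
ee_pos: [0.4343, -0.1035, 0.0569]
orientation: [-89.8, 0.2, 24.0]
force: [-0.1, 0.7, -0.1]
opening: 0.0789
[ 0.43430266 -0.10351013  0.05694244]
top pink_wax_center 0 0.62 [340. 233.] n 100 z10/50/90 [13.  21.8 24.5] top c(458.2 -66.8) 46.7x41.6 ang 74.3 med [461.  -81.6] contour c(462.1 -82.2) 31.8x17.1 ang -60.6
side pink_wax_center 0 0.46 [322. 250.] n 1647 z10/50/90 [25.1 49.9 52.6] top c(546.1 -68.6) 195.0x101.3 ang 35.1 med [574.3 -50.3] contour
```

View pics/side6.png

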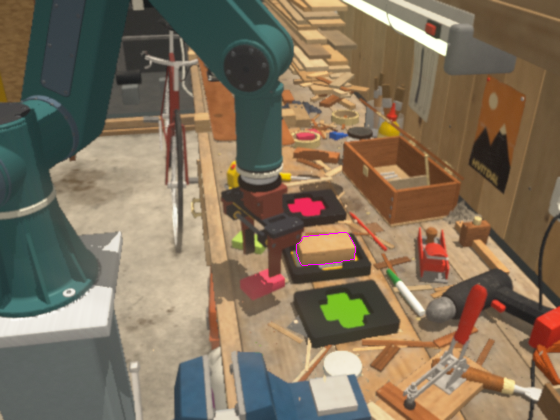

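View pics/top6.png

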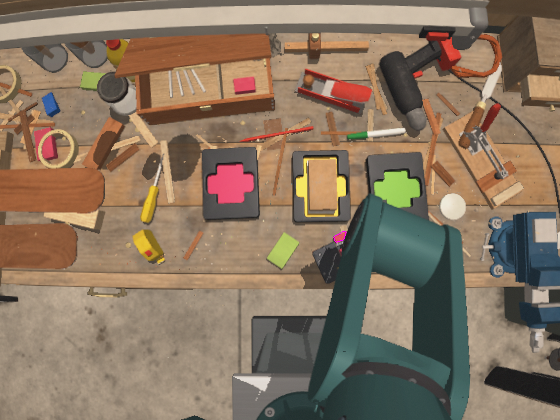

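The cork sits in the yellow cut-out at (322,187) in the top view, its top at about 51 mm as expected. Gripping the pink bar.

```bash
python3 -m inch '[{"fingers":0.1,"x":0.001,"y":0,"z":-0.02,"rx":0,"ry":0,"rz":0},{"fingers":0.1,"x":0,"y":0,"z":-0.015,"rx":0,"ry":0,"rz":0},{"fingers":0.1,"x":0,"y":0,"z":-0.01,"rx":0,"ry":0,"rz":0},{"fingers":0.1,"x":0,"y":0,"z":-0.006,"rx":0,"ry":0,"rz":0},{"fingers":0.1,"x":0,"y":0,"z":0,"rx":0,"ry":0,"rz":0}]'
python3 -m inch '[{"fingers":0.65,"x":0,"y":0,"z":0,"rx":0,"ry":0,"rz":0},{"fingers":0.65,"x":0,"y":0,"z":0,"rx":0,"ry":0,"rz":0},{"fingers":0.65,"x":0,"y":0,"z":0,"rx":0,"ry":0,"rz":0},{"fingers":0.65,"x":0,"y":0,"z":0,"rx":0,"ry":0,"rz":0},{"fingers":0.65,"x":0,"y":0,"z":0,"rx":0,"ry":0,"rz":0}]' 20
python3 -m inch '[{"fingers":0.65,"x":0,"y":0,"z":0,"rx":0,"ry":0,"rz":0},{"fingers":0.65,"x":0,"y":0,"z":0,"rx":0,"ry":0,"rz":0},{"fingers":0.65,"x":0,"y":0,"z":0,"rx":0,"ry":0,"rz":0},{"fingers":0.65,"x":0,"y":0,"z":0,"rx":0,"ry":0,"rz":0},{"fingers":0.65,"x":0,"y":0,"z":0,"rx":0,"ry":0,"rz":0}]' 20
```

```text
t: 16.17
ee_pos: [0.4377, -0.104, 0.0074]
orientation: [-90.0, 0.0, 24.0]
force: [0.5, 0.2, 0.3]
opening: 0.0792
t: 16.58
ee_pos: [0.4381, -0.1042, 0.0081]
orientation: [-90.0, -0.0, 24.0]
force: [0.6, 0.4, -0.6]
opening: 0.049
t: 17.0
ee_pos: [0.438, -0.1041, 0.0079]
orientation: [-90.0, -0.0, 24.0]
force: [0.2, 0.2, 6.0]
opening: 0.0445
```

```bash
python3 -m inch '[{"fingers":0.65,"x":0,"y":0,"z":0.01,"rx":0,"ry":0,"rz":0},{"fingers":0.65,"x":0,"y":0,"z":0.02,"rx":0,"ry":0,"rz":0},{"fingers":0.65,"x":0,"y":0,"z":0.03,"rx":0,"ry":0,"rz":0},{"fingers":0.65,"x":0,"y":0,"z":0.03,"rx":0,"ry":0,"rz":0},{"fingers":0.65,"x":0.005,"y":0.01,"z":0.02,"rx":0,"ry":0,"rz":0}]'
python3 -m inch '[{"fingers":0.65,"x":0.018,"y":0.034,"z":0,"rx":0,"ry":0,"rz":-0.074},{"fingers":0.65,"x":0.018,"y":0.034,"z":0,"rx":0,"ry":0,"rz":-0.074},{"fingers":0.65,"x":0.018,"y":0.034,"z":0,"rx":0,"ry":0,"rz":-0.074},{"fingers":0.65,"x":0.018,"y":0.034,"z":0,"rx":0,"ry":0,"rz":-0.074},{"fingers":0.65,"x":0.018,"y":0.034,"z":0,"rx":0,"ry":0,"rz":-0.074}]'
python3 -m inch '[{"fingers":0.65,"x":0.018,"y":0.034,"z":0,"rx":0,"ry":0,"rz":0},{"fingers":0.65,"x":0.018,"y":0.032,"z":0,"rx":0,"ry":0,"rz":0},{"fingers":0.65,"x":0.01,"y":0.015,"z":0,"rx":0,"ry":0,"rz":0},{"fingers":0.65,"x":0.0035,"y":0.006,"z":0,"rx":0,"ry":0,"rz":0},{"fingers":0.65,"x":0,"y":0,"z":0,"rx":0,"ry":0,"rz":0}]'
cat > chk.py <<'E'
import sys
from h import *
x0,y0,z0,z1,lo=map(float,sys.argv[1:6]);tag=sys.argv[6];ch=int(sys.argv[7])
print(manip.state()['ee_pos'].round(4))
for n in("side","top"):
    c=manip.capture(n)
    P=pts(c,np.ones((420,560),bool)); px=c["pixels"][np.asarray(c["z_map"])>0].astype(int)
    oth=px[:,[0,1,2]].copy(); d=px[:,ch]-np.delete(px,ch,1).max(1)
    s=(abs(P[:,0]-x0)<.07)&(abs(P[:,1]-y0)<.06)&(P[:,2]>z0)&(P[:,2]<z1)&(d>lo)
    Q=P[s]; print(n,len(Q))
    if len(Q)>30:
        print(np.percentile(Q,[1,50,99],axis=0).round(4),rect(Q[:,:2]))
        for a in np.arange(x0-.06,x0+.06,.015):
            q=Q[(Q[:,0]>=a)&(Q[:,0]<a+.015)]
            if len(q)>5: print(round(a,3),len(q),np.round(np.median(q,0),4),np.round(np.percentile(q[:,1],[2,98]),4))
    cv2.imwrite(f"pics/{n}{tag}.png",c["pixels"][:,:,::-1])
E
python3 chk.py .5825 .163 .11 .15 40 7 0
python3 - <<'E'
import cv2
a=cv2.imread("pics/side7.png")[100:280,200:400];cv2.imwrite("pics/side7z.png",cv2.resize(a,None,fx=3,fy=3))
E
```

```text
t: 17.42
ee_pos: [0.4427, -0.095, 0.1196]
orientation: [-90.1, -0.0, 24.0]
force: [0.4, -0.6, -1.0]
opening: 0.0452
t: 17.83
ee_pos: [0.5331, 0.0777, 0.1176]
orientation: [-90.0, 0.0, 2.6]
force: [0.6, -1.1, -1.0]
opening: 0.045
t: 18.25
ee_pos: [0.5826, 0.1641, 0.1171]
orientation: [-90.0, 0.0, 2.9]
force: [-1.1, -0.5, -0.7]
opening: 0.0449
[0.5826 0.1641 0.1171]
side 432
[[0.5426 0.1287 0.1107]
 [0.5693 0.1428 0.1277]
 [0.6176 0.1844 0.1462]] c(580.3 159.8) 77.3x64.6 ang -0.7
0.538 98 [0.5456 0.151  0.1256] [0.1361 0.1828]
0.552 104 [0.5599 0.1411 0.1289] [0.1371 0.181 ]
0.568 73 [0.5714 0.1418 0.1291] [0.13   0.1877]
0.582 33 [0.5916 0.1334 0.1212] [0.1275 0.1437]
0.598 84 [0.6064 0.1444 0.1272] [0.1379 0.1776]
0.612 40 [0.6152 0.143  0.1277] [0.1377 0.1828]
top 0
```

View pics/side7z.png

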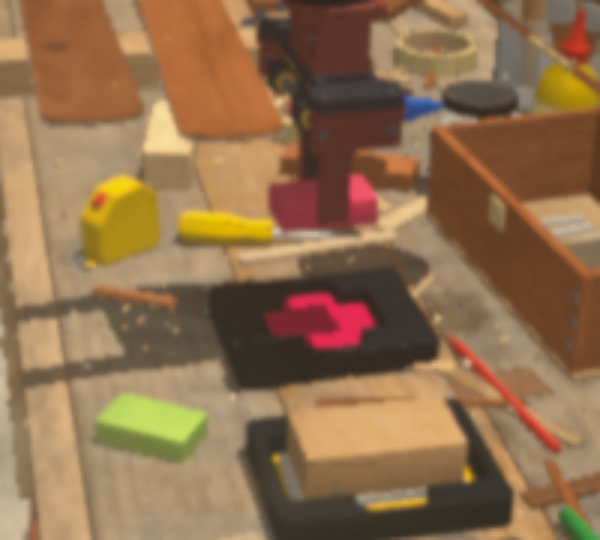

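The pink bar is held level and about 2 mm short in x. Lowering.

```bash
python3 -m inch '[{"fingers":0.65,"x":0.002,"y":-0.001,"z":-0.02,"rx":0,"ry":0,"rz":0},{"fingers":0.65,"x":0,"y":0,"z":-0.025,"rx":0,"ry":0,"rz":0},{"fingers":0.65,"x":0,"y":0,"z":-0.02,"rx":0,"ry":0,"rz":0},{"fingers":0.65,"x":0,"y":0,"z":-0.015,"rx":0,"ry":0,"rz":0},{"fingers":0.65,"x":0,"y":0,"z":0,"rx":0,"ry":0,"rz":0}]'
python3 -m inch '[{"fingers":0.65,"x":0,"y":0,"z":-0.005,"rx":0,"ry":0,"rz":0},{"fingers":0.65,"x":0,"y":0,"z":-0.004,"rx":0,"ry":0,"rz":0},{"fingers":0.65,"x":0,"y":0,"z":-0.003,"rx":0,"ry":0,"rz":0},{"fingers":0.65,"x":0,"y":0,"z":-0.001,"rx":0,"ry":0,"rz":0},{"fingers":0.65,"x":0,"y":0,"z":0,"rx":0,"ry":0,"rz":0}]'
```

```text
t: 18.77
ee_pos: [0.5806, 0.1596, 0.0347]
orientation: [-90.1, 0.4, 2.7]
force: [-1.0, 0.1, -1.0]
opening: 0.045
t: 19.18
ee_pos: [0.5845, 0.1619, 0.025]
orientation: [-90.0, -0.0, 2.8]
force: [-0.4, -0.3, -0.4]
opening: 0.0453
```

Opening to about 60 mm on release, so the backs stay within the 108 mm notch.

```bash
python3 -m inch '[{"fingers":0.65,"x":0,"y":0,"z":-0.002,"rx":0,"ry":0,"rz":0},{"fingers":0.65,"x":0,"y":0,"z":-0.002,"rx":0,"ry":0,"rz":0},{"fingers":0.65,"x":0,"y":0,"z":-0.001,"rx":0,"ry":0,"rz":0},{"fingers":0.65,"x":0,"y":0,"z":0,"rx":0,"ry":0,"rz":0},{"fingers":0.65,"x":0,"y":0,"z":0,"rx":0,"ry":0,"rz":0}]'
```

```text
t: 19.6
ee_pos: [0.5845, 0.1621, 0.02]
orientation: [-90.0, -0.0, 2.8]
force: [-0.3, 0.5, 4.0]
opening: 0.045
```

```bash
python3 -m inch '[{"fingers":0.32,"x":0,"y":0,"z":0,"rx":0,"ry":0,"rz":0},{"fingers":0.32,"x":0,"y":0,"z":0,"rx":0,"ry":0,"rz":0},{"fingers":0.32,"x":0,"y":0,"z":0,"rx":0,"ry":0,"rz":0},{"fingers":0.32,"x":0,"y":0,"z":0,"rx":0,"ry":0,"rz":0},{"fingers":0.32,"x":0,"y":0,"z":0,"rx":0,"ry":0,"rz":0}]'
```

```text
t: 20.02
ee_pos: [0.5843, 0.1619, 0.0195]
orientation: [-90.0, 0.0, 2.8]
force: [0.3, -0.7, 0.5]
opening: 0.0596
```

```bash
python3 -m inch '[{"fingers":0.32,"x":0,"y":0,"z":0.01,"rx":0,"ry":0,"rz":0},{"fingers":0.32,"x":0,"y":0,"z":0.02,"rx":0,"ry":0,"rz":0},{"fingers":0.32,"x":0,"y":0,"z":0.03,"rx":0,"ry":0,"rz":0},{"fingers":0.1,"x":0,"y":0,"z":0.03,"rx":0,"ry":0,"rz":0},{"fingers":0.1,"x":-0.01,"y":-0.01,"z":0.01,"rx":0,"ry":0,"rz":-0.05}]'
python3 -m inch '[{"fingers":0.1,"x":-0.025,"y":-0.02,"z":0,"rx":0,"ry":0,"rz":-0.1},{"fingers":0.1,"x":-0.025,"y":-0.02,"z":0,"rx":0,"ry":0,"rz":-0.1},{"fingers":0.1,"x":-0.025,"y":-0.02,"z":0,"rx":0,"ry":0,"rz":-0.1},{"fingers":0.1,"x":-0.025,"y":-0.02,"z":0,"rx":0,"ry":0,"rz":-0.1},{"fingers":0.1,"x":-0.025,"y":-0.018,"z":0,"rx":0,"ry":0,"rz":-0.1}]'
python3 -m inch '[{"fingers":0.1,"x":-0.012,"y":-0.008,"z":0,"rx":0,"ry":0,"rz":-0.1},{"fingers":0.1,"x":-0.005,"y":-0.0025,"z":0,"rx":0,"ry":0,"rz":0},{"fingers":0.1,"x":0,"y":0,"z":-0.02,"rx":0,"ry":0,"rz":0},{"fingers":0.1,"x":0,"y":0,"z":-0.02,"rx":0,"ry":0,"rz":0},{"fingers":0.1,"x":0,"y":0,"z":-0.01,"rx":0,"ry":0,"rz":0}]'
python3 - <<'E'
from h import *
print(manip.state()['ee_pos'])
for n,im in measure(["green_wax_center","pink_wax_center"]): cv2.imwrite(f"pics/{n}8.png",im)
E
```

```text
t: 20.43
ee_pos: [0.5788, 0.1535, 0.1247]
orientation: [-89.9, -0.5, 0.0]
force: [1.2, -0.0, 0.4]
opening: 0.0697
t: 20.85
ee_pos: [0.4482, 0.0531, 0.1203]
orientation: [-90.0, -0.0, -29.0]
force: [0.1, -0.2, -0.2]
opening: 0.0791
t: 21.27
ee_pos: [0.433, 0.0436, 0.069]
orientation: [-90.0, -0.0, -34.2]
force: [0.3, 0.1, -0.2]
opening: 0.079
[0.43300676 0.04360867 0.06898923]
top pink_wax_center 0 0.88 [230. 180.] n 711 z10/50/90 [30.7 33.6 35.9] top c(583.3 162.5) 75.0x45.4 ang 2.9 med [582.8 162.8] contour c(581.5 161.0) 77.1x46.9 ang 3.2
side green_wax_center 0 0.81 [249. 244.] n 616 z10/50/90 [ 4.6 19.3 21.7] top c(431.7 40.1) 69.7x46.6 ang -34.7 med [432.1  38.8] contour 
side pink_wax_center 0 0.74 [309. 206.] n 473 z10/50/90 [20.7 33.4 35.8] top c(581.6 159.0) 74.2x49.9 ang 4.8 med [579.8 155.1] contour 
side pink_wax_center 1 0.71 [344. 312.] n 5280 z10/50/90 [11.1 24.4 27.3] top c(568.7 -215.7) 161.4x130.6 ang 3.6 med [ 559.7 -226.5] contour
```

View pics/side8.png

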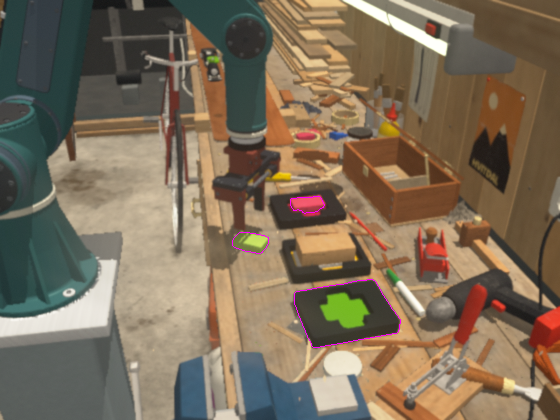

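View pics/top8.png

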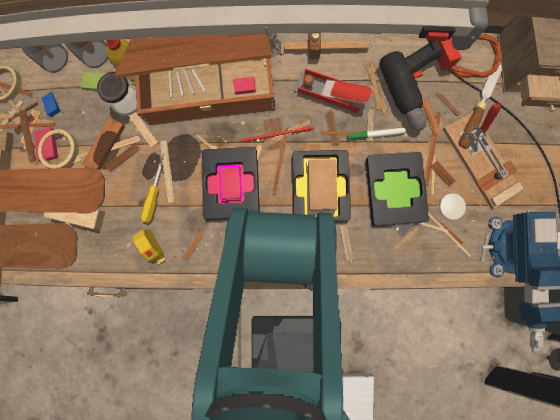

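The pink bar is seated, top at 33.6 mm (34 expected), centred on its insert. Gripping the green bar.

```bash
python3 -m inch '[{"fingers":0.1,"x":0,"y":0,"z":-0.02,"rx":0,"ry":0,"rz":0},{"fingers":0.1,"x":0,"y":0,"z":-0.02,"rx":0,"ry":0,"rz":0},{"fingers":0.1,"x":0,"y":0,"z":-0.015,"rx":0,"ry":0,"rz":0},{"fingers":0.1,"x":0,"y":0,"z":-0.008,"rx":0,"ry":0,"rz":0},{"fingers":0.1,"x":0,"y":0,"z":0,"rx":0,"ry":0,"rz":0}]'
python3 -m inch '[{"fingers":0.68,"x":0,"y":0,"z":0,"rx":0,"ry":0,"rz":0},{"fingers":0.68,"x":0,"y":0,"z":0,"rx":0,"ry":0,"rz":0},{"fingers":0.68,"x":0,"y":0,"z":0,"rx":0,"ry":0,"rz":0},{"fingers":0.68,"x":0,"y":0,"z":0,"rx":0,"ry":0,"rz":0},{"fingers":0.68,"x":0,"y":0,"z":0,"rx":0,"ry":0,"rz":0}]' 20
python3 -m inch '[{"fingers":0.68,"x":0,"y":0,"z":0,"rx":0,"ry":0,"rz":0},{"fingers":0.68,"x":0,"y":0,"z":0,"rx":0,"ry":0,"rz":0},{"fingers":0.68,"x":0,"y":0,"z":0,"rx":0,"ry":0,"rz":0},{"fingers":0.68,"x":0,"y":0,"z":0,"rx":0,"ry":0,"rz":0},{"fingers":0.68,"x":0,"y":0,"z":0,"rx":0,"ry":0,"rz":0}]' 20
```

```text
t: 21.98
ee_pos: [0.432, 0.0435, 0.0059]
orientation: [-90.0, 0.1, -34.4]
force: [-1.6, -0.3, 0.7]
opening: 0.0787
t: 22.4
ee_pos: [0.4328, 0.0434, 0.0072]
orientation: [-90.0, -0.1, -34.4]
force: [-0.2, 0.3, -0.2]
opening: 0.0489
t: 22.82
ee_pos: [0.4326, 0.0434, 0.007]
orientation: [-90.0, -0.0, -34.4]
force: [0.1, -0.2, 7.2]
opening: 0.0418
```

```bash
python3 -m inch '[{"fingers":0.68,"x":0,"y":0,"z":0.01,"rx":0,"ry":0,"rz":0},{"fingers":0.68,"x":0,"y":0,"z":0.02,"rx":0,"ry":0,"rz":0},{"fingers":0.68,"x":0,"y":0,"z":0.03,"rx":0,"ry":0,"rz":0},{"fingers":0.68,"x":0,"y":0,"z":0.03,"rx":0,"ry":0,"rz":0},{"fingers":0.68,"x":0.005,"y":-0.01,"z":0.02,"rx":0,"ry":0,"rz":0}]'
python3 -m inch '[{"fingers":0.68,"x":0.018,"y":-0.034,"z":0,"rx":0,"ry":0,"rz":0.1},{"fingers":0.68,"x":0.018,"y":-0.034,"z":0,"rx":0,"ry":0,"rz":0.1},{"fingers":0.68,"x":0.018,"y":-0.034,"z":0,"rx":0,"ry":0,"rz":0.1},{"fingers":0.68,"x":0.018,"y":-0.034,"z":0,"rx":0,"ry":0,"rz":0.1},{"fingers":0.68,"x":0.018,"y":-0.034,"z":0,"rx":0,"ry":0,"rz":0.1}]'
python3 -m inch '[{"fingers":0.68,"x":0.018,"y":-0.034,"z":0,"rx":0,"ry":0,"rz":0.1},{"fingers":0.68,"x":0.015,"y":-0.025,"z":0,"rx":0,"ry":0,"rz":0.067},{"fingers":0.68,"x":0.01,"y":-0.016,"z":0,"rx":0,"ry":0,"rz":0},{"fingers":0.68,"x":0,"y":0,"z":0,"rx":0,"ry":0,"rz":0},{"fingers":0.68,"x":0,"y":0,"z":0,"rx":0,"ry":0,"rz":0}]'
python3 chk.py .57 -.2115 .115 .15 20 9 1
python3 - <<'E'
import cv2
a=cv2.imread("pics/side9.png")[160:360,240:440];cv2.imwrite("pics/side9z.png",cv2.resize(a,None,fx=3,fy=3))
E
```

```text
t: 23.23
ee_pos: [0.4364, 0.0343, 0.1185]
orientation: [-90.0, 0.0, -34.4]
force: [0.9, 0.1, -0.1]
opening: 0.0417
t: 23.65
ee_pos: [0.5275, -0.1382, 0.1166]
orientation: [-90.0, 0.0, -5.5]
force: [0.4, 0.1, -0.8]
opening: 0.0423
t: 24.07
ee_pos: [0.57, -0.212, 0.116]
orientation: [-90.0, 0.1, 3.7]
force: [-0.4, 0.7, 0.3]
opening: 0.042
[ 0.57  -0.212  0.116]
side 59
[[ 0.5888 -0.2341  0.1247]
 [ 0.5957 -0.2273  0.1293]
 [ 0.6015 -0.2092  0.1313]] c(597.6 -221.8) 27.9x12.0 ang 74.2
0.585 54 [ 0.5953 -0.2271  0.1293] [-0.234  -0.2105]
top 3
```

View pics/side9z.png

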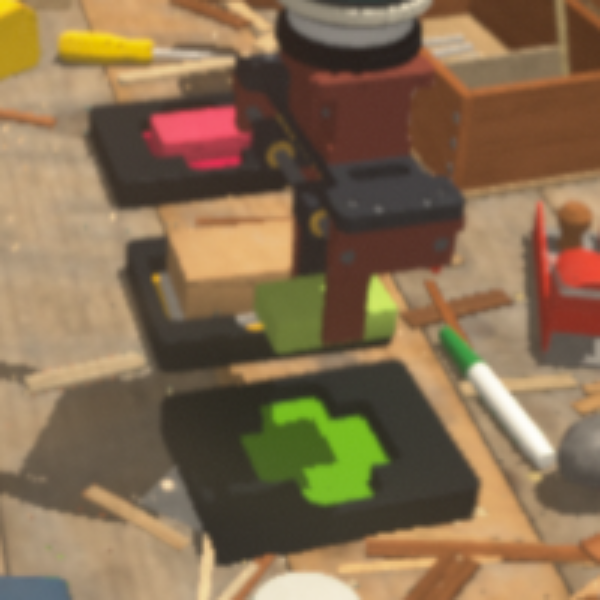

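```bash
python3 chk.py .57 -.2115 .1 .15 3 9b 1
```

```text
[ 0.5689 -0.2103  0.1161]
side 605
[[ 0.5314 -0.2363  0.1109]
 [ 0.5512 -0.2256  0.1285]
 [ 0.6009 -0.1954  0.1315]] c(566.5 -213.9) 70.7x42.5 ang 4.4
0.525 156 [ 0.5341 -0.2226  0.126 ] [-0.2364 -0.2005]
0.54 199 [ 0.5473 -0.2289  0.1289] [-0.2359 -0.1989]
0.555 101 [ 0.5593 -0.213   0.1292] [-0.2348 -0.193 ]
0.585 130 [ 0.5939 -0.2299  0.1264] [-0.233  -0.2057]
0.6 19 [ 0.6007 -0.2266  0.1283] [-0.2324 -0.2027]
top 141
[[ 0.5314 -0.2223  0.1107]
 [ 0.5394 -0.2074  0.1285]
 [ 0.5952 -0.1912  0.1326]] c(560.0 -214.0) 69.7x28.7 ang -23.8
0.525 85 [ 0.5356 -0.2023  0.1281] [-0.2185 -0.1917]
0.54 39 [ 0.5435 -0.2133  0.1289] [-0.2226 -0.1911]
0.57 9 [ 0.5804 -0.2171  0.1284] [-0.2177 -0.2149]
0.585 8 [ 0.5912 -0.2155  0.1299] [-0.2169 -0.2146]
```

The bar's centre is at x ≈ 0.5665, so I'll shift it +3 mm and lower it from 0.116 to 0.019.

```bash
python3 -m inch '[{"fingers":0.68,"x":0.003,"y":0,"z":-0.02,"rx":0,"ry":0,"rz":0},{"fingers":0.68,"x":0,"y":0,"z":-0.025,"rx":0,"ry":0,"rz":0},{"fingers":0.68,"x":0,"y":0,"z":-0.02,"rx":0,"ry":0,"rz":0},{"fingers":0.68,"x":0,"y":0,"z":-0.015,"rx":0,"ry":0,"rz":0},{"fingers":0.68,"x":0,"y":0,"z":0,"rx":0,"ry":0,"rz":0}]'
python3 -m inch '[{"fingers":0.68,"x":0,"y":0,"z":-0.005,"rx":0,"ry":0,"rz":0},{"fingers":0.68,"x":0,"y":0,"z":-0.004,"rx":0,"ry":0,"rz":0},{"fingers":0.68,"x":0,"y":0,"z":-0.003,"rx":0,"ry":0,"rz":0},{"fingers":0.68,"x":0,"y":0,"z":-0.001,"rx":0,"ry":0,"rz":0},{"fingers":0.68,"x":0,"y":0,"z":0,"rx":0,"ry":0,"rz":0}]'
```

```text
t: 24.68
ee_pos: [0.5704, -0.2092, 0.0338]
orientation: [-89.8, 0.3, 3.9]
force: [-0.3, 0.6, -0.3]
opening: 0.0419
t: 25.1
ee_pos: [0.5735, -0.2116, 0.024]
orientation: [-90.0, -0.0, 3.8]
force: [-0.8, -0.1, -0.9]
opening: 0.0419
```

```bash
python3 -m inch '[{"fingers":0.68,"x":-0.001,"y":0,"z":-0.002,"rx":0,"ry":0,"rz":0},{"fingers":0.68,"x":0,"y":0,"z":-0.002,"rx":0,"ry":0,"rz":0},{"fingers":0.68,"x":0,"y":0,"z":-0.001,"rx":0,"ry":0,"rz":0},{"fingers":0.68,"x":0,"y":0,"z":0,"rx":0,"ry":0,"rz":0},{"fingers":0.68,"x":0,"y":0,"z":0,"rx":0,"ry":0,"rz":0}]'
```

```text
t: 25.52
ee_pos: [0.5723, -0.2116, 0.019]
orientation: [-90.0, -0.0, 3.8]
force: [-2.6, -0.3, 4.5]
opening: 0.0419
```

```bash
python3 -m inch '[{"fingers":0.35,"x":0,"y":0,"z":0,"rx":0,"ry":0,"rz":0},{"fingers":0.35,"x":0,"y":0,"z":0,"rx":0,"ry":0,"rz":0},{"fingers":0.35,"x":0,"y":0,"z":0,"rx":0,"ry":0,"rz":0},{"fingers":0.35,"x":0,"y":0,"z":0,"rx":0,"ry":0,"rz":0},{"fingers":0.35,"x":0,"y":0,"z":0,"rx":0,"ry":0,"rz":0}]'
```

```text
t: 25.93
ee_pos: [0.5723, -0.2115, 0.0185]
orientation: [-90.0, 0.0, 3.8]
force: [-0.6, 0.9, 0.4]
opening: 0.0574
```

```bash
python3 -m inch '[{"fingers":0.35,"x":0,"y":0,"z":0.01,"rx":0,"ry":0,"rz":0},{"fingers":0.35,"x":0,"y":0,"z":0.02,"rx":0,"ry":0,"rz":0},{"fingers":0.35,"x":0,"y":0,"z":0.04,"rx":0,"ry":0,"rz":0},{"fingers":0.35,"x":0,"y":0,"z":0.04,"rx":0,"ry":0,"rz":0},{"fingers":0.35,"x":0,"y":0,"z":0.04,"rx":0,"ry":0,"rz":0}]'
python3 -m inch '[{"fingers":0.35,"x":-0.02,"y":0.03,"z":0.03,"rx":0,"ry":0,"rz":0},{"fingers":0.35,"x":-0.02,"y":0.035,"z":0.02,"rx":0,"ry":0,"rz":0},{"fingers":0.35,"x":-0.01,"y":0.04,"z":0,"rx":0,"ry":0,"rz":0},{"fingers":0.35,"x":-0.01,"y":0.04,"z":0,"rx":0,"ry":0,"rz":0},{"fingers":0.35,"x":-0.01,"y":0.04,"z":0,"rx":0,"ry":0,"rz":0}]'
python3 -m inch '[{"fingers":0.35,"x":-0.01,"y":0.04,"z":0,"rx":0,"ry":0,"rz":0},{"fingers":0.35,"x":-0.01,"y":0.04,"z":0,"rx":0,"ry":0,"rz":0},{"fingers":0.35,"x":-0.01,"y":0.04,"z":0,"rx":0,"ry":0,"rz":0},{"fingers":0.35,"x":-0.01,"y":0.04,"z":0,"rx":0,"ry":0,"rz":0},{"fingers":0.35,"x":-0.01,"y":0.04,"z":0,"rx":0,"ry":0,"rz":0}]'
python3 -m inch '[{"fingers":0.35,"x":-0.01,"y":0.04,"z":0,"rx":0,"ry":0,"rz":0},{"fingers":0.35,"x":-0.01,"y":0.04,"z":0,"rx":0,"ry":0,"rz":0},{"fingers":0.35,"x":-0.01,"y":0.04,"z":0,"rx":0,"ry":0,"rz":0},{"fingers":0.35,"x":-0.01,"y":0.04,"z":0,"rx":0,"ry":0,"rz":0},{"fingers":0.35,"x":-0.01,"y":0.04,"z":0,"rx":0,"ry":0,"rz":0}]'
python3 -m inch '[{"fingers":0.35,"x":-0.01,"y":0.04,"z":0,"rx":0,"ry":0,"rz":0},{"fingers":0.35,"x":-0.01,"y":0.04,"z":0,"rx":0,"ry":0,"rz":0},{"fingers":0.35,"x":0,"y":0.02,"z":0,"rx":0,"ry":0,"rz":0},{"fingers":0.35,"x":0,"y":0,"z":0,"rx":0,"ry":0,"rz":0},{"fingers":0.35,"x":0,"y":0,"z":0,"rx":0,"ry":0,"rz":0}]'
python3 - <<'E'
from h import *
for n,im in measure("pink_wax_center green_wax_center cork_center scraper_center tape_center driver_center".split()): cv2.imwrite(f"pics/{n}10.png",im)
E
```

```text
t: 26.35
ee_pos: [0.5718, -0.2112, 0.1706]
orientation: [-90.0, 0.0, 3.8]
force: [1.4, -0.8, -0.1]
opening: 0.0571
t: 26.77
ee_pos: [0.5054, -0.0312, 0.2153]
orientation: [-90.0, -0.1, 3.7]
force: [-0.1, -0.1, 0.4]
opening: 0.0574
t: 27.18
ee_pos: [0.4551, 0.1693, 0.2147]
orientation: [-90.0, -0.1, 3.8]
force: [-0.1, 0.0, -0.0]
opening: 0.057
t: 27.6
ee_pos: [0.405, 0.3694, 0.2147]
orientation: [-90.0, -0.0, 3.8]
force: [0.2, -1.3, 0.3]
opening: 0.057
t: 28.02
ee_pos: [0.3855, 0.4681, 0.214]
orientation: [-90.0, -0.0, 3.9]
force: [0.1, 0.5, 0.5]
opening: 0.0572
top pink_wax_center 0 0.84 [232. 178.] n 728 z10/50/90 [30.8 33.5 35.8] top c(583.6 162.4) 76.0x45.5 ang 2.7 med [582.8 162.8] contour c(581.8 161.0) 77.5x46.9 ang 3.1
top green_wax_center 0 0.96 [397. 189.] n 635 z10/50/90 [27.4 31.6 33.8] top c(570.7 -211.1) 70.6x42.0 ang 3.6 med [ 568.8 -211. ] contour c(569.4 -208.4) 71.9x45.4 ang 4.2
top cork_center 0 0.64 [323. 185.] n 1465 z10/50/90 [48.1 50.6 52.7] top c(575.1 -42.3) 110.6x59.2 ang -0.5 med [572.8 -42.4] contour c(572.5 -39.9) 113.9x62.9 ang -0.5
top tape_center 0 0.76
[... 712 characters left out ...]
.9 -217. ] contour 
side cork_center 0 0.94 [325. 249.] n 1630 z10/50/90 [26.5 50.1 52.6] top c(573.9 -45.2) 110.3x64.0 ang 0.5 med [572.4 -48.9] contour 
side scraper_center 0 0.54 [323. 263.] n 137 z10/50/90 [10.4 15.1 17.9] top c(545.7 -61.5) 104.5x47.3 ang -36.5 med [519.6 -67.7] contour 
side tape_center 0 0.72 [240. 172.] n 576 z10/50/90 [ 9.  35.7 61.1] top c(439.7 341.1) 42.9x35.3 ang 40.9 med [440.  336.7] contour 
side driver_center 0 0.78 [273. 174.] n 318 z10/50/90 [ 2.5 15.6 24.1] top c(535.5 348.3) 82.2x29.2 ang -8.2 med [525.5 346.4] contour 
side driver_center 1 0.53 [346. 308.] n 989 z10/50/90 [18.  31.4 33.4] top c(570.4 -219.9) 70.8x57.0 ang 2.3 med [ 569.2 -217.1] contour
```

View pics/top10.png

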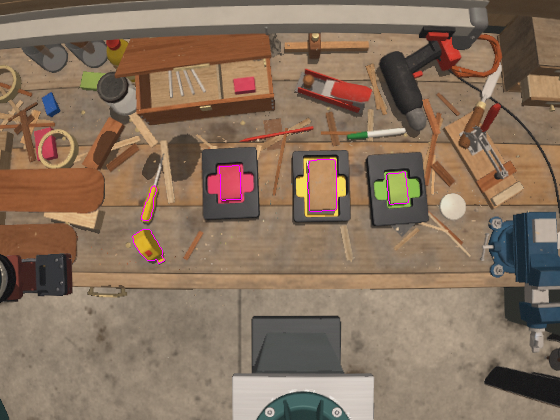

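View pics/side10.png

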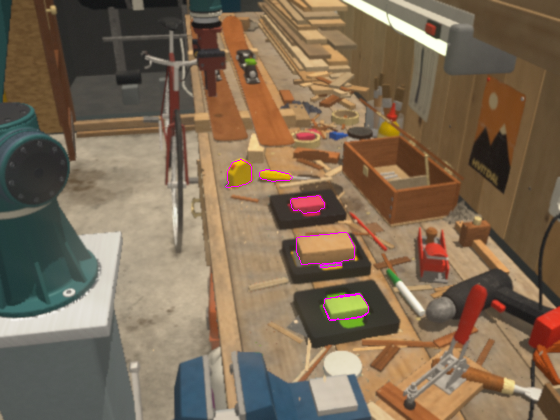

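All four pieces are seated: pink at (231,184), cork over scraper at (322,186) and green at (397,188) in the top view. Their top heights are as expected, the tape and driver haven't moved, and the arm is clear.

```bash
python3 -c "
from rig import manip
print(manip.hand_in())"
```

```text
the job is handed in; nothing more can be done
None
```

The whole ski-waxing kit is back in its inserts and the job is handed in, at about 29 s of the 109 s allowed. The scraper went in first and the cork on top of it, then the pink bar and the green bar. I lowered each piece until it touched down and opened the fingers only part way, so they stayed inside the finger notches.

My last check, from both cameras with the arm clear, showed each piece flat and within 1–2 mm of the centre of its insert:

| Piece | Top height measured | Top height expected |
|---|---|---|
| Pink bar | 33.5 mm | 34 mm |
| Green bar | 31.6 mm | 32 mm |
| Cork | 50.6 mm | 51 mm |
| Scraper (measured before the cork covered it) | 16.6 mm | 16 mm |

- **Tape measure and screwdriver:** they are where they were, within the measurement scatter of a millimetre or two.
- **Forces:** the wrist force readings stayed below about 8 N.
- **Disagreements:** the detectors gave a few false second matches. For example, the green bar was also reported as pink wax, and as the driver, both with lower confidence. I discounted these against the pictures. In the final check the scraper showed only as slivers around the cork, so I relied on its earlier measurement.

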